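# Close the adjustable wrench on the valve nut and tighten it

### The arm

A 6-joint arm with a two-finger parallel gripper is mounted at the origin on a cart in front of the work surface, level with it; the furniture and walls round the work are solid. World frame = base frame: x ahead of the robot, y to its left, z up, the work surface at z = 0. Lengths are in m, angles in rad, forces in N, time in s.
With the tool pointing down it reaches from about 0.3 to 0.825 m from the base axis. Payload 5.4 kg.
Tool frame: the origin (TCP) lies at the very end of the fingers, on their centre line; the grasp point (between the pads) lies 19 mm behind it (robot.hold_point_z is the distance from the TCP to the grasp point, in m); z points along the fingers, y is the line along which they close (so a half turn about z gives the same grasp; the last joint's range is limited). The gripper opens to 92 mm and grips with 3 to 60 N. Pads are 20 mm wide; open, the fingers measure 128 mm over their backs; the gripper's body (75 mm by 189 mm) begins 69 mm behind the grasp point.
Start: joints at [1.025, 0.158, 1.597, -0, 1.386, -0.21], TCP at [0.189, 0.543, 0.215] pointing down, gripper open.
Joint ranges: [-2.91, 2.91], [-0.94, 2.29], [0.18, 2.7], [-1.29, 4.43], [0.17, 2.64], [-3, 3]. Speed limits (rad/s): [2.57, 2.57, 3.14, 3.14, 3.14, 3.14].

### API

Orientations are given as a rotation vector (axis times angle).
In Python, from cell import robot gives the robot as it stands. The module is installed in compiled form; this text tells all that it offers.
- The arm moves only by the tool arm_command, never from a script. Its argument "motion" is text: rows parted by semicolons, each of 7 numbers parted by spaces: the shift along the tool's x, y, z in cm, then the turn, a rotation vector about the tool's x, y, z in rad, then the closure, from 0 (fully open) to 1 (shut). A call has 1 to 10 rows; each row shifts and turns the commanded pose from where the row before left it, along the tool's axes as they then stand; what a row does not reach is not made up. A row lasts 1/8 s, in which the tool goes at most 62.5 mm and 10.7 degrees, less where a joint would pass 70% of its speed; a pose out of reach is approached as far as the arm can. A call is refused whole if a number of a shift passes 6.25 or a number of a turn 0.188, either way. A call with a gripper value outside its range is refused whole. The fingers move at their own pace and stop on an object; "squeeze" is the grip in N (left out, the last holds). Time passes only in rows, so rows that do not move let the fingers close. It gives the time, the measured TCP pose, the force, the opening and the grip force at its end, in the units of the state.
- robot.get_obs(): the state, without advancing time (a new reading comes with each control period).
- robot.capture(name): name is "scene" or "top" or "wrist"; returns a dict with "img" (400x640x3 uint8, red, green, blue), "vertical_fov" (degrees; the focal length in pixels is half the picture's height over the tangent of half this angle, whatever the lens; pixels are square), "cx", "cy" (the principal point, pixels), "rvec" (rotation vector, rad) and "tvec" (3), from world to camera coordinates, as OpenCV has them. Camera axes: x right, y down, z forward; pixel columns grow to the right and rows downward; lengths in m; the calibration is good to about 2 mm. A picture is of the moment at which its call begins. There is no depth.
- robot.close_job(): hands the job in; it is judged then, once.
Trained networks look in a picture, given as the dict that the camera call returned (one of the last four; its "shot" number tells which), for a name from the list of things; names that differ only in an ending like _2 or _b are one class to them, and where a whole thing is asked for, a point or a joint stands for the part that bears it (a point fixed in the world has none). Each returns a list of dicts, best first, with "conf" (0 to 1); they miss things now and then, are a little off and sometimes report something else, mostly with a low value. They report only what shows in the picture. A call takes as long as a camera call.
- robot.find_in(picture, query): "location" ([x, y, z] in m, in the coordinates of the camera as it stood for that picture, good to about 4 mm: the middle of the surface that is visible of it).
The state is a dict: "t": time; "qpos": joint angles; "joint_velocities": joint speeds; "joint_torque": joint torques, N m; "ee_pos": TCP position; "tool_rot": TCP orientation; "ft_force": force on the tool from outside, world axes, zero at the start; "torque": the same for the moment, N m; "gripper_width": finger opening in m; "gripper_force": force on a finger pad.
Only numpy, scipy, OpenCV 4.12 (cv2) and the standard library are available. Lean on these libraries where they do the work, as an engineer would, in place of code of your own. Each camera call takes 0.05 s, during which the arm holds its last target. There are 200 camera calls.

### The job

An adjustable wrench lies with its open jaws loosely round the hexagon nut on the valve block. With a fingertip, roll the wrench's worm (the knurled wheel in its head) towards the nut until the jaw closes snugly on the nut; do not push the jaw itself. Then push the handle to turn the nut about 45 degrees clockwise as seen from above, and leave the wrench lying snugly on the nut, disturbing nothing else.

Things in the scene. Friction and masses are not known exactly. Their poses are not given: they have to be found in the camera images.
- valve_block: fixed grey-painted block, 160 x 140 mm, top 45 mm above the bench. Its origin is on the bench under the nut's axis; its x axis points from the nut along the wrench handle as it lies at the start, z up. The block reaches from -45 to +115 mm along its x and from -90 to +50 mm along its y.
- nut_center (a point): centre of the hexagon steel nut, 32 mm across flats, 17 mm high, standing on the block's top; a stud rises to 15 mm above this point
- wrench: loose steel adjustable wrench, 0.7 kg, head 18 mm thick, 215 mm from mouth to handle end, lying flat on the block. Origin: in its mouth, level with its underside, 16.5 mm from the fixed jaw's face; over the nut's axis at the start. Axes, the same at its points: x from the mouth along the handle, y from the moving jaw to the fixed jaw, z up.
- worm_top (a point): topmost point, at mid-length, of the knurled worm: a steel cylinder 21 mm across and 22 mm long in a window of the wrench's head, axis along wrench y. It stands 3.5 mm above the head's flat upper face. Drag a fingertip, pressed on it with about 5 to 15 N, along wrench -x (towards the nut) to roll it and close the jaw; lift, go back and repeat.
- wrench_worm (a joint): turn of the worm in rad, growing as its top rolls towards the nut; it starts between 0 and 1 and stays where it is left. Each radian (10.5 mm of rolling drag) closes the jaw by 2 mm. When the jaw is snug the worm stops (at about 3.2) and the finger slips on it.
- handle (a point): point on the handle's centre line, 155 mm from the mouth, half-way up; the handle is 24 mm wide (wrench y) and 12 mm thick here, its underside 48 mm above the bench, overhanging the block, nothing beneath. Pushing it along wrench -y turns wrench and nut clockwise.
- wrench_jaw (a joint): closing travel of the moving jaw in m: opening between the jaws = 38.5 mm - value. It starts between 0 and 0.002; about 0.0065 is snug on the nut.
- nut (a joint): turn of the nut in rad, 0 at the start, growing clockwise seen from above; stiff, about 0.15 N m
- tin: bystander: round tin 70 mm across, 42 mm high, origin at its underside
- spark_plug: bystander: spark plug lying, 70 mm long
- cam_cap: bystander: grey-brown bearing cap 17 x 60 x 20 mm

How it is judged:
By the outcome, as a careful person would: the job done as asked, in the order asked, and still so for the second after the job is handed in, with the robot touching nothing.
It also fails if it takes over 48 s, if anything falls off the work surface, if the arm or the gripper's body presses on something with over 40 N, if the wrist force passes 120 N, or if a joint passes its speed limit or range.

## Working session

There is one attempt and no reset: what is moved stays moved. The work goes in short steps, Python scripts to look and compute and a tool call to move; the robot and the scene stay as the last step left them, time stands still between calls to the robot, and variables do not carry over. Pictures are saved under pics/ and viewed, at most 10 in all, crops included, and the job is handed in when it is done.

Besides the shell and the picture viewer there is one more tool, called after "Call:" in YAML: its name, and indented under it one key for each argument. arm_command: Moves the arm, as the interface text tells. Its arguments: {"type":"object","properties":{"motion":{"type":"string"},"squeeze":{"type":"number"}},"required":["motion"]}

```bash
mkdir -p pics; cat > h.py <<'E'
import numpy as np, cv2
from cell import robot
def w(p,c):
    R=cv2.Rodrigues(np.array(p['rvec'],float))[0]; return R.T@(np.array(c)-np.array(p['tvec']).ravel())
def proj(p,X):
    f=200/np.tan(np.radians(p['vertical_fov'])/2)
    K=np.array([[f,0,p['cx']],[0,f,p['cy']],[0,0,1.]])
    return cv2.projectPoints(np.array(X,float).reshape(-1,1,3),np.array(p['rvec'],float),np.array(p['tvec'],float),K,None)[0].reshape(-1,2)
def ray(p,u,v,z):
    f=200/np.tan(np.radians(p['vertical_fov'])/2)
    R=cv2.Rodrigues(np.array(p['rvec'],float))[0]
    c=-R.T@np.array(p['tvec']).ravel(); d=R.T@np.array([(u-p['cx'])/f,(v-p['cy'])/f,1])
    return c+d*(z-c[2])/d[2]
def save(p,n): cv2.imwrite('pics/'+n,p['img'][:,:,::-1])
def find(p,names):
    for n in names:
        for r in robot.find_in(p,n)[:2]: print(n,round(r['conf'],2),np.round(w(p,r['location']),4))
E
python3 - <<'E'
from h import *
print(robot.get_obs())
for c in ['top','scene']:
    p=robot.capture(c); save(p,c+'0.png'); print(c)
    find(p,['nut_center','worm_top','handle','wrench','valve_block','tin','spark_plug','cam_cap'])
E
```

```text
{'t': 0.0, 'qpos': array([ 1.02489241e+00,  1.59041268e-01,  1.59824039e+00, -2.17790785e-05,
        1.38617051e+00, -2.10081841e-01]), 'joint_velocities': array([ 0.00090853,  0.00115493, -0.00013812,  0.00121443, -0.00136651,
       -0.00081025]), 'joint_torque': array([ 1.66061240e-03, -3.85553026e+01, -3.22116208e+01,  7.04230322e-02,
        3.75119678e-02, -1.48383247e-04]), 'ee_pos': array([0.18917348, 0.54232813, 0.2136192 ]), 'tool_rot': array([-5.24915024e-01, -3.09675228e+00,  2.72655317e-03]), 'ft_force': array([-0.09061492,  0.24357247,  0.16580511]), 'torque': array([-0.01414844,  0.00843496, -0.00110496]), 'gripper_force': 0.0, 'gripper_width': 0.09164906902201192}
top
nut_center 0.75 [ 0.5253 -0.2857  0.0464]
nut_center 0.6 [ 0.4881 -0.3141  0.0652]
worm_top 0.72 [ 0.4942 -0.2509  0.0589]
worm_top 0.56 [ 0.4918 -0.2793  0.0647]
handle 0.71 [ 0.4898 -0.2583  0.0631]
wrench 0.62 [ 0.4939 -0.251   0.0613]
valve_block 0.65 [ 0.5253 -0.2893  0.0448]
tin 0.79 [0.5188 0.2241 0.0413]
spark_plug 0.59 [ 0.5854 -0.0079  0.0153]
cam_cap 0.61 [0.4486 0.0418 0.0236]
cam_cap 0.2 [ 0.5273 -0.287   0.0451]
scene
nut_center 0.46 [ 0.4887 -0.3143  0.0626]
worm_top 0.91 [ 0.4867 -0.2375  0.0533]
handle 0.96 [ 0.4888 -0.2421  0.0538]
wrench 0.95 [ 0.484  -0.24    0.0567]
valve_block 0.89 [ 0.457  -0.254   0.0382]
valve_block 0.4 [ 0.5205 -0.3131  0.0607]
tin 0.65 [0.5071 0.2309 0.0361]
spark_plug 0.63 [ 0.5876 -0.0018  0.011 ]
spark_plug 0.27 [ 0.5224 -0.3145  0.0596]
cam_cap 0.8 [0.4467 0.0469 0.0159]
```

View pics/top0.png

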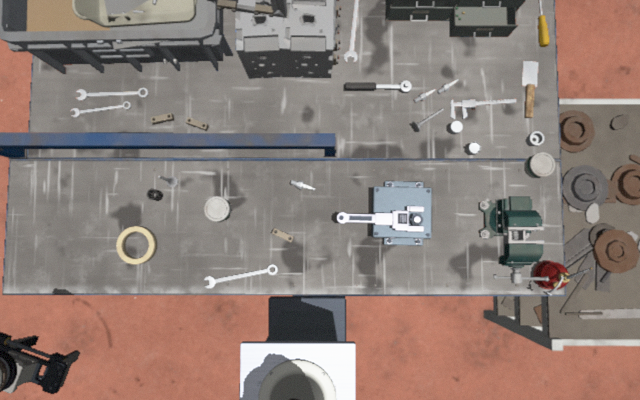

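View pics/scene0.png

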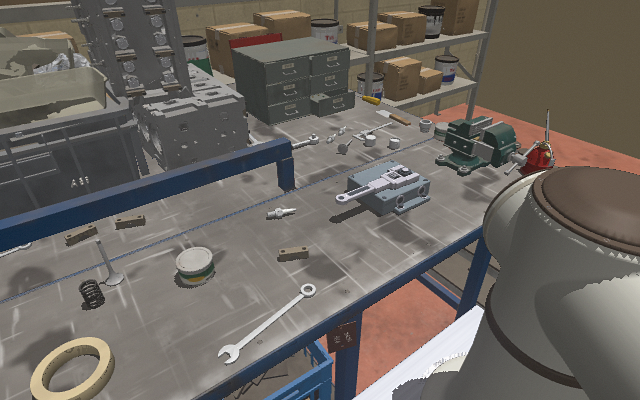

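The top view shows the block at about (402,212), with the nut at (416,219) and the handle end at (341,218). The wrench x axis is therefore roughly world +y, and the pushing direction is roughly world +x.

Call:
arm_command:
  motion: "-3.9 -4.6 0 0 0 0 1;-3.9 -4.6 0 0 0 0 1;-3.9 -4.6 0 0 0 0 1;-3.9 -4.6 0 0 0 0 1;-3.9 -4.6 0 0 0 0 1;-3.9 -4.6 0 0 0 0 1;-3.9 -4.6 0 0 0 0 1;-3.9 -4.6 0 0 0 0 1;-3.9 -4.6 0 0 0 0 1;-3.9 -4.6 0 0 0 0 1"

```text
t: 2.15
ee_pos: [0.4067, -0.0221, 0.215]
tool_rot: [0.526, 3.096, 0.0]
ft_force: [0.4, 0.4, 0.6]
gripper_width: 0.0005
gripper_force: 0.0
```

Call:
arm_command:
  motion: "-3.9 -4.6 0 0 0 0 1;-3.9 -4.6 0 0 0 0 1;-3.5 -4.0 0 0 0 0 1;0 0 0 0 0 0.177 1;0 0 0 0 0 0.177 1;0 0 0 0 0 0.177 1;0 0 0 0 0 0.177 1;0 0 0 0 0 0.177 1;0 0 0 0 0 0.177 1;0 0 0 0 0 0.177 1"

```text
t: 3.4
ee_pos: [0.4693, -0.1818, 0.2147]
tool_rot: [2.232, 2.21, 0.0]
ft_force: [0.3, -0.4, 0.5]
gripper_width: 0.0004
gripper_force: 0.0
```

```bash
python3 - <<'E'
from h import *
o=robot.get_obs(); print(o['t'],o['ee_pos'],o['tool_rot'],o['qpos'])
p=robot.capture('wrist'); save(p,'w1.png')
find(p,['nut_center','worm_top','handle','wrench','valve_block'])
E
```

```text
3.4 [ 0.46933423 -0.18184199  0.21468329] [2.23222767e+00 2.21037248e+00 8.21759528e-05] [-6.10178699e-01 -2.95613808e-02  1.79410177e+00  2.28831098e-05
  1.37688355e+00 -6.00344268e-01]
worm_top 0.94 [ 0.4958 -0.1872  0.0606]
handle 0.56 [ 0.4984 -0.1877  0.0575]
wrench 0.71 [ 0.4988 -0.189   0.0618]
valve_block 0.86 [ 0.5367 -0.246   0.0488]
```

View pics/w1.png

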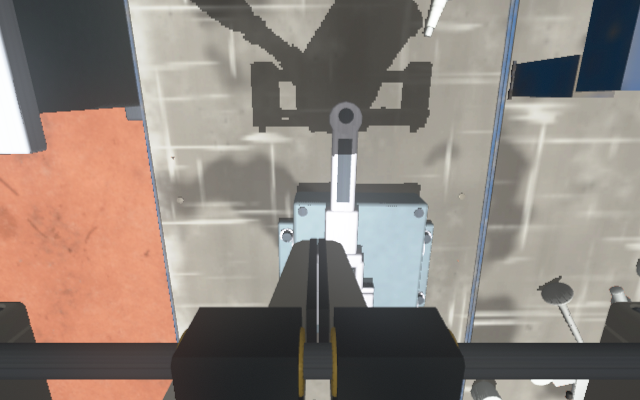

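The wrist view shows the handle ring at (345,116) and the block, but the fingers hide the head. I'll move further to −y so the camera looks at the head.

Call:
arm_command:
  motion: "-6 0.5 0 0 0 0 1;-6 0.5 0 0 0 0 1;-6 0.5 0 0 0 0 1;0 0 0 0 0 0 1;0 0 0 0 0 0 1"

```text
t: 4.32
ee_pos: [0.4835, -0.3613, 0.2143]
tool_rot: [-2.224, -2.217, -0.001]
ft_force: [-0.0, 0.3, -0.9]
gripper_width: 0.0007
gripper_force: 0.0
```

```bash
python3 - <<'E'
from h import *
o=robot.get_obs(); print(o['t'],o['ee_pos'],o['tool_rot'])
p=robot.capture('wrist'); save(p,'w2.png')
import pickle; pickle.dump(p,open('w2.pkl','wb'))
find(p,['nut_center','worm_top','handle','wrench','valve_block'])
E
```

```text
4.325 [ 0.48349214 -0.36129951  0.21430105] [-2.22432423e+00 -2.21713510e+00 -7.05793950e-04]
nut_center 0.94 [ 0.4938 -0.3203  0.0664]
worm_top 0.7 [ 0.4884 -0.2719  0.06  ]
handle 0.64 [ 0.4906 -0.2715  0.0616]
wrench 0.68 [ 0.4922 -0.2711  0.0632]
```

View pics/w2.png

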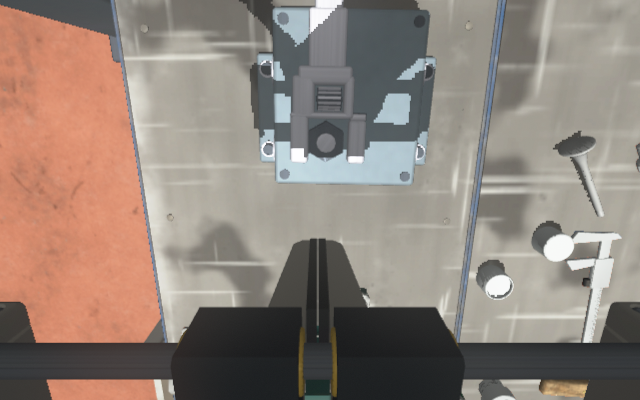

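The view shows the stud top at (326,143), the worm centre at (330,97), the fixed jaw at (298,140) and the moving jaw at (356,140) with a gap to the nut. Block corners are at about (273,10), (428,10), (414,184) and (275,184).

```bash
python3 - <<'E'
from h import *
import pickle; p=pickle.load(open('w2.pkl','rb'))
for n,u,v,z in [('stud',326,142,.0685),('worm',330,97,.0665),('c1',273,10,.045),('c2',428,10,.045),('c3',414,184,.045),('c4',275,184,.045),('fixtip',292,162,.063),('handle',328,30,.06)]:
    print(n,np.round(ray(p,u,v,z),4))
c=cv2.resize(p['img'][50:190,230:450,::-1],None,fx=3.5,fy=3.5,interpolation=cv2.INTER_CUBIC); cv2.imwrite('pics/w2c.png',np.clip(c*1.8,0,255).astype('uint8'))
E
```

```text
stud [ 0.4911 -0.3196  0.0685]
worm [ 0.4944 -0.2808  0.0665]
c1 [ 0.445  -0.2083  0.045 ]
c2 [ 0.5799 -0.2087  0.045 ]
c3 [ 0.5799 -0.3648  0.045 ]
c4 [ 0.4407 -0.3645  0.045 ]
fixtip [ 0.4596 -0.3388  0.063 ]
handle [ 0.4925 -0.2266  0.06  ]
```

View pics/w2c.png

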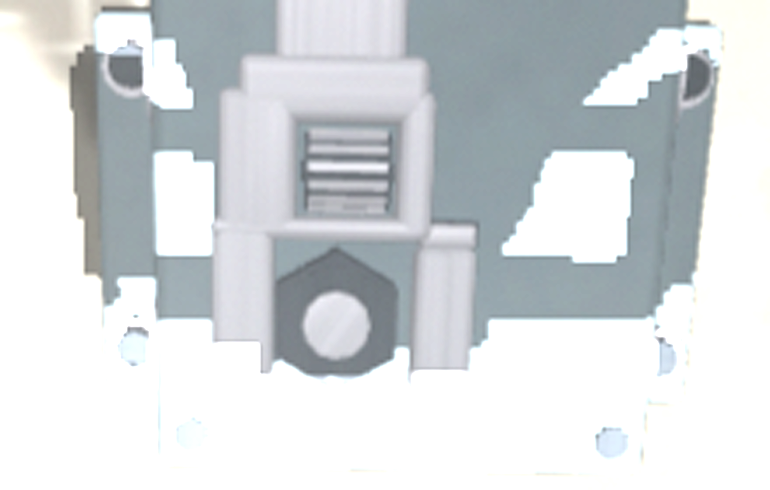

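Call:
arm_command:
  motion: "4.4 0.5 0 0 0 0 1;4.4 0.5 0 0 0 0 1;0 0 5 0 0 0 1;0 0 5 0 0 0 1;0 0 3.8 0 0 0 1;0 0 0 0 0 0 1;0 0 0 0 0 0 1"

```text
t: 5.5
ee_pos: [0.495, -0.2746, 0.0786]
tool_rot: [2.223, 2.215, 0.0]
ft_force: [0.1, -0.4, -0.7]
gripper_width: 0.0004
gripper_force: 0.0
```

Call:
arm_command:
  motion: "0 0 0.3 0 0 0 1;0 0 0.3 0 0 0 1;0 0 0.2 0 0 0 1;0 0 0 0 0 0 1"

```text
t: 6.0
ee_pos: [0.4939, -0.2739, 0.0685]
tool_rot: [-2.226, -2.217, 0.0]
ft_force: [0.1, 0.9, -0.5]
gripper_width: 0.0003
gripper_force: 0.0
```

Call:
arm_command:
  motion: "0 0 0.15 0 0 0 1;0 0 0 0 0 0 1"

```text
t: 6.25
ee_pos: [0.4939, -0.2739, 0.067]
tool_rot: [-2.226, -2.217, -0.0]
ft_force: [-0.5, -0.2, 0.3]
gripper_width: 0.0003
gripper_force: 0.0
```

Call:
arm_command:
  motion: "0 0 0.1 0 0 0 1;0 0 0 0 0 0 1"

```text
t: 6.5
ee_pos: [0.494, -0.2741, 0.0667]
tool_rot: [2.226, 2.217, -0.0]
ft_force: [-2.0, 0.6, 4.3]
gripper_width: 0.0002
gripper_force: 2.4
```

Call:
arm_command:
  motion: "0 0 0.06 0 0 0 1;-0.3 0 0 0 0 0 1;-0.3 0 0 0 0 0 1"

```text
t: 6.88
ee_pos: [0.4939, -0.2796, 0.0666]
tool_rot: [-2.225, -2.217, -0.0]
ft_force: [-4.6, 3.5, 9.2]
gripper_width: 0.0006
gripper_force: 5.0
```

Call:
arm_command:
  motion: "-0.4 0 0 0 0 0 1;-0.4 0 0 0 0 0 1;-0.2 0 0 0 0 0 1;0 0 0 0 0 0 1"

```text
t: 7.38
ee_pos: [0.4937, -0.2899, 0.0666]
tool_rot: [-2.225, -2.217, 0.0]
ft_force: [-4.5, 3.0, 10.0]
gripper_width: 0.0005
gripper_force: 4.9
```

```bash
python3 - <<'E'
from h import *
p=robot.capture('top'); q=robot.capture('scene')
u,v=proj(q,[[.49,-.28,.06]])[0].astype(int)
a=cv2.resize(q['img'][v-35:v+35,u-50:u+50,::-1],None,fx=6,fy=6,interpolation=cv2.INTER_CUBIC); cv2.imwrite('pics/s1.png',a)
E
```

```text
(no output)
```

View pics/s1.png

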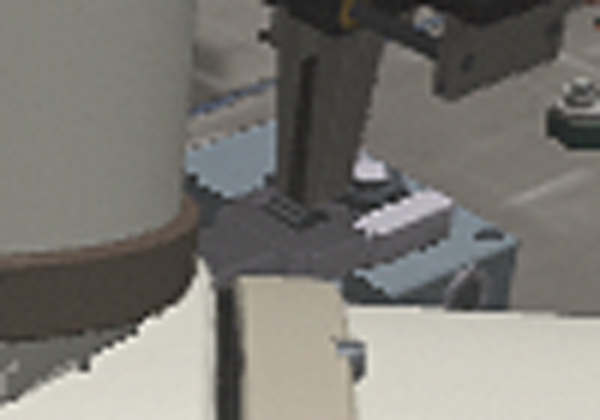

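The closed fingertip is on the worm and rolling it. Next stroke.

Call:
arm_command:
  motion: "0 0 -0.4 0 0 0 1;1.6 0 0 0 0 0 1;0 0 0.4 0 0 0 1;0 0 0 0 0 0 1;-0.4 0 0 0 0 0 1;-0.4 0 0 0 0 0 1;-0.4 0 0 0 0 0 1;-0.4 0 0 0 0 0 1"

```text
t: 8.48
ee_pos: [0.4942, -0.2867, 0.0665]
tool_rot: [-2.222, -2.213, -0.007]
ft_force: [-3.2, 16.0, 17.1]
gripper_width: 0.0005
gripper_force: 8.5
```

Call:
arm_command:
  motion: "0 0 -0.4 0 0 0 1;1.6 0 0 0 0 0 1;0 0 0.4 0 0 0 1;0 0 0 0 0 0 1;-0.3 0 0 0 0 0 1;-0.3 0 0 0 0 0 1"

```text
t: 9.22
ee_pos: [0.4939, -0.2761, 0.0665]
tool_rot: [-2.221, -2.213, -0.007]
ft_force: [-3.5, 17.6, 18.4]
gripper_width: 0.0007
gripper_force: 9.6
```

Call:
arm_command:
  motion: "-0.3 0 0 0 0 0 1;-0.3 0 0 0 0 0 1;-0.3 0 0 0 0 0 1"

```text
t: 9.6
ee_pos: [0.4942, -0.2825, 0.0664]
tool_rot: [-2.219, -2.211, -0.012]
ft_force: [-2.6, 22.5, 21.1]
gripper_width: 0.0002
gripper_force: 10.3
```

The drag force rose sharply, so the jaw is probably snug. I'll lift and look.

Call:
arm_command:
  motion: "0 0 -3 0 0 0 1;0 0 -5 0 0 0 1;-4.2 0 -5 0 0 0 1;-3 0 0 0 0 0 1;0 0 0 0 0 0 1;0 0 0 0 0 0 1"

```text
t: 10.35
ee_pos: [0.4932, -0.3578, 0.1919]
tool_rot: [-2.224, -2.215, -0.001]
ft_force: [0.1, -0.3, -0.1]
gripper_width: 0.0003
gripper_force: 0.0
```

```bash
python3 - <<'E'
from h import *
o=robot.get_obs(); print(o['t'],o['ee_pos'],o['tool_rot'])
p=robot.capture('wrist')
u,v=proj(p,[[.494,-.29,.06]])[0].astype(int); print(u,v,proj(p,[[.491,-.3196,.0685],[.494,-.281,.0665]]))
c=cv2.resize(p['img'][max(v-60,0):v+80,u-110:u+110,::-1],None,fx=3.5,fy=3.5,interpolation=cv2.INTER_CUBIC); cv2.imwrite('pics/w3c.png',np.clip(c*1.5,0,255).astype('uint8'))
E
```

```text
10.35 [ 0.49316418 -0.357814    0.19190157] [-2.22362036e+00 -2.21538866e+00 -6.10899839e-04]
318 113 [[315.15613948 149.91666958]
 [318.61707847 102.20314295]]
```

View pics/w3c.png

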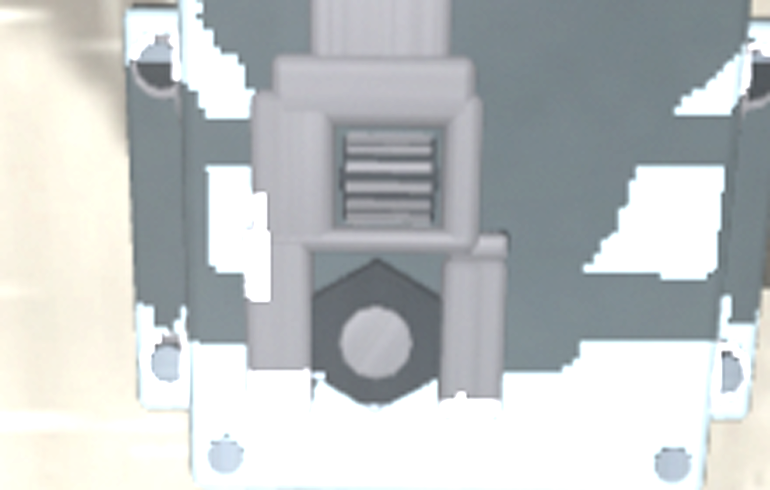

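The jaws now touch both flats of the nut: left jaw edge at 312, right jaw at 442, nut from 313 to 441. Next I go to the near side of the handle. The tip stays at z≈50 mm to clear the block corner.

Call:
arm_command:
  motion: "5 -1.2 0 0 0 0 1;5 -1.2 0 0 0 0 1;5 -1.2 0 0 0 0 1;4.3 -1.2 0 0 0 0 1;0 0 4 0 0 0 1;0 0 4 0 0 0 1;0 0 4 0 0 0 1;0 0 2 0 0 0 1;0 0 0 0 0 0 1;0 0 0 0 0 0 1"

```text
t: 11.65
ee_pos: [0.4468, -0.1658, 0.0542]
tool_rot: [2.224, 2.217, 0.0]
ft_force: [0.4, -0.7, 0.3]
gripper_width: 0.0004
gripper_force: 0.0
```

Call:
arm_command:
  motion: "0 0.5 0 0 0 0 1;0 0.4 0 0 0 0 1;0 0 0 0 0 0 1"

```text
t: 12.02
ee_pos: [0.456, -0.1662, 0.0539]
tool_rot: [2.225, 2.217, 0.0]
ft_force: [-0.1, 0.5, 0.7]
gripper_width: 0.0005
gripper_force: 0.0
```

Call:
arm_command:
  motion: "0 0.3 0.4 0 0 0 1;0 0.3 0 0 0 0 1;0 0.3 0 0 0 0 1;0 0 0 0 0 0 1"

```text
t: 12.52
ee_pos: [0.4646, -0.1661, 0.0494]
tool_rot: [2.226, 2.217, 0.0]
ft_force: [-0.1, 0.7, 0.1]
gripper_width: 0.0004
gripper_force: 0.0
```

Call:
arm_command:
  motion: "0 0.3 0 0 0 0 1;0 0.3 0 0 0 0 1;0 0 0 0 0 0 1"

```text
t: 12.9
ee_pos: [0.4699, -0.166, 0.0493]
tool_rot: [-2.225, -2.216, 0.001]
ft_force: [-3.8, -0.4, 3.1]
gripper_width: 0.0004
gripper_force: 2.1
```

Call:
arm_command:
  motion: "0.1 0.6 0 0 0 0.04 1;0.12 1.25 0 0 0 0.08 1;0.12 1.25 0 0 0 0.08 1;0.12 1.25 0 0 0 0.08 1;0.12 1.25 0 0 0 0.08 1;0.06 0.6 0 0 0 0.04 1;0 0 0 0 0 0 1"

```text
t: 13.78
ee_pos: [0.5321, -0.17, 0.0492]
tool_rot: [-2.621, -1.731, 0.0]
ft_force: [-1.6, 0.7, 1.0]
gripper_width: 0.0005
gripper_force: 1.2
```

```bash
python3 - <<'E'
from h import *
o=robot.get_obs(); print(o['t'],o['ee_pos'],o['tool_rot'],o['ft_force'])
p=robot.capture('top')
c=cv2.resize(p['img'][170:260,340:450,::-1],None,fx=5,fy=5,interpolation=cv2.INTER_CUBIC); cv2.imwrite('pics/t2.png',c)
E
```

```text
13.775 [ 0.53207302 -0.16995035  0.04920448] [-2.62119764e+00 -1.73082417e+00  2.98523544e-04] [-1.60346107  0.67458424  1.02773474]
```

View pics/t2.png

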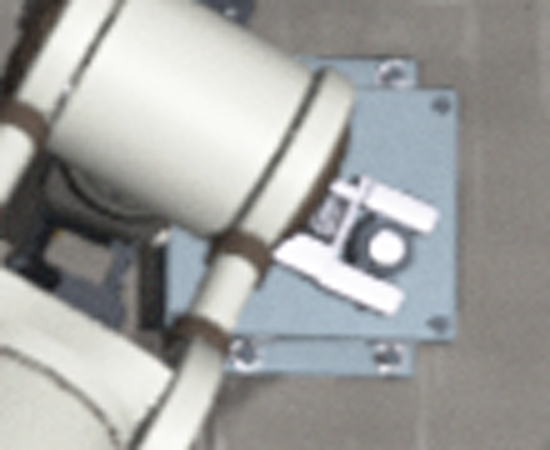

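The wrench has turned about 23° and moves with the nut. I continue to about 45°.

Call:
arm_command:
  motion: "0.12 1.25 0 0 0 0.08 1;0.12 1.25 0 0 0 0.08 1;0.12 1.25 0 0 0 0.08 1;0.12 1.25 0 0 0 0.08 1;0.06 0.6 0 0 0 0.04 1;0.04 0.4 0 0 0 0.03 1;0 0 0 0 0 0 1;0 0 0 0 0 0 1"

```text
t: 14.82
ee_pos: [0.5857, -0.1966, 0.0492]
tool_rot: [2.907, 1.191, 0.001]
ft_force: [-0.0, 3.0, -0.5]
gripper_width: 0.0008
gripper_force: 0.9
```

```bash
python3 - <<'E'
from h import *
o=robot.get_obs(); print(o['t'],o['ee_pos'],o['tool_rot'],o['ft_force'])
d=o['ee_pos']-np.array([.4911,-.3196,0]);print(np.degrees(np.arctan2(d[0],d[1])+np.arcsin(.021/np.hypot(d[0],d[1]))))
E
```

```text
14.825 [ 0.58574297 -0.19656905  0.04917146] [2.90722600e+00 1.19054738e+00 8.29670696e-04] [-1.87141702e-03  3.02373883e+00 -4.52969413e-01]
45.34508804327451
```

Call:
arm_command:
  motion: "0 -1 0 0 0 0 1;0 -2.5 0 0 0 0 1;0 0 -5 0 0 0 1;0 0 -5 0 0 0 1;0 1 -5 0 0 0 1;-5 1 0 0 0 0 1;-5 1 0 0 0 0 1;-5 1 0 0 0 0 1;-5 1 0 0 0 0 1;0 0 0 0 0 0 1"

```text
t: 16.08
ee_pos: [0.4517, -0.3504, 0.1997]
tool_rot: [2.908, 1.182, -0.001]
ft_force: [1.1, 0.1, 0.1]
gripper_width: 0.0004
gripper_force: 0.0
```

Call:
arm_command:
  motion: "0 0 0 0 0 0 1;0 0 0 0 0 0 1"

```text
t: 16.32
ee_pos: [0.4542, -0.3466, 0.1994]
tool_rot: [2.906, 1.192, 0.0]
ft_force: [-1.1, 0.6, 0.2]
gripper_width: 0.0008
gripper_force: 0.0
```

```bash
python3 - <<'E'
from h import *
o=robot.get_obs(); print(o['t'],o['ee_pos'],o['tool_rot'])
p=robot.capture('wrist'); 
u,v=proj(p,[.4911,-.3196,.0685])[0].astype(int); print(u,v)
v0=max(v-110,0)
c=cv2.resize(p['img'][v0:v+50,max(u-110,0):u+110,::-1],None,fx=3.5,fy=3.5,interpolation=cv2.INTER_CUBIC); cv2.imwrite('pics/w4c.png',np.clip(c*1.4,0,255).astype('uint8'))
q=robot.capture('top'); find(q,['tin','spark_plug','cam_cap'])
def hue(): pass
E
```

```text
16.325 [ 0.45424817 -0.34664003  0.19942775] [2.90638795e+00 1.19217313e+00 3.11426195e-04]
325 139
tin 0.91 [0.5203 0.223  0.0395]
cam_cap 0.56 [0.4469 0.0441 0.0237]
```

View pics/w4c.png

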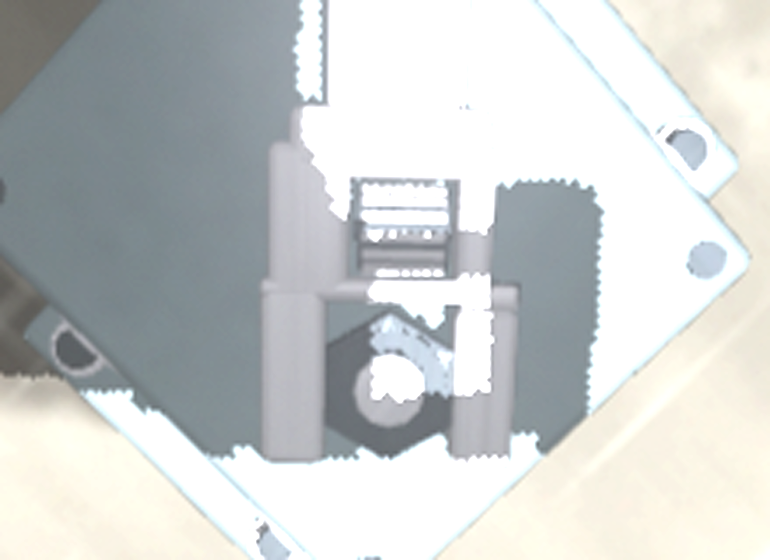

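The wrench is turned 45° and sits square and snug on the nut, with jaw edges at 325 and 455 matching the nut's flats. The arm is clear of everything.

```bash
python3 -c "
from cell import robot
print(robot.close_job())"
```

```text
the job is handed in; nothing more can be done
None
```

I closed the jaw snugly on the nut with the worm, then turned wrench and nut about 45° clockwise and left the wrench snug on the nut. I handed the job in at about 16 s, but the finger pressed the worm with up to about 21 N on the last strokes, above your 5 to 15 N, and in the last top-view check the tin and bearing cap were in place but the spark plug went undetected (the arm touched none of them).

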